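# Lock the plaster mould shut with the clamp key

### The job

Close the two-part plaster mould in its clamp: take the T-handled steel key out of the wooden stand, push its flat blade fully down into the slot of the clamp's upright lock cylinder, then turn it clockwise (seen from above) as far as it goes. Leave the key standing upright in the lock, fully home, and do not move or knock over the other things on the bench.

Things in the scene. Friction and masses are not known exactly. Their poses are not given: they have to be found in the camera images.
- key: T-handled steel key, 114 mm tall, 0.2 kg, upright. Origin: centre of the blade's tip; z up, x along T-bar and blade width. Flat blade 24 (x) x 10 (y) mm from z = 0 to 45 mm, its last 6 mm tapering to 18 x 5 at the tip; above it a round shaft, 14 mm diameter; T-bar 80 (x) x 16 (y) x 18 mm high, centre at z = 105 mm. Either way round fits (half-turn symmetry).
- key_tip (a point): centre of the key blade's tip, same point and axes as key.
- stand: wooden block 80 (x) x 60 (y) x 40 mm high fixed to the bench, with one rectangular pocket in the middle of its top, 28 mm (x) by 14 mm (y), 30 mm deep, long side along x, in which the key stands at the start: the key's tip is 10 mm above the bench. Origin: centre of its underside.
- clamp: grey steel mould clamp, fixed; origin: centre of the underside of its base plate, 300 (x) x 150 (y) x 12 mm. At x = -100 mm the lock cylinder stands on a pedestal 80 x 90 mm, 35 mm high. From x = -60 to +125 mm stand two steel jaws with two cream plaster mould halves between (tops 102 mm above the bench); the front half slides 10 mm to +x as the lock turns.
- lock_mouth (a point): centre of the slot's mouth, on the turning axis, in the top face of the upright steel lock cylinder (54 mm diameter, 45 mm high, top 80 mm above the bench). Turns with the cylinder: its x runs along the slot's long side, z up. Slot 26.5 mm (x) by 12.5 mm (y), 35 mm deep.
- lock (a joint): turn of the lock cylinder in rad, growing clockwise seen from above: 0 open (slot along the clamp's x), 1.4 is the stop (mould closed). Starts between 0 and 0.25; stays where it is left (friction about 0.12 N m). The key has about 0.1 rad of play in the slot.
- tub: bystander: closed round white plastic tub with grey cap, 76 mm diameter, 75 mm high; origin: centre of its underside.
- cutter: bystander: hole cutter standing on its brass tube, white body, 38 mm largest diameter, 95 mm high; origin: centre of its underside.
- blank: bystander: flat cream plaster blank 120 x 80 x 35 mm with a row of small holes; origin: centre of its underside.
Mind the look-alikes: they are no part of the job. Several things have the shape of the key; the one meant has the colours described above.

How it is judged:
By the outcome, as a careful person would: the job done as asked, in the order asked, and still so for the second after the job is handed in, with the robot touching nothing.
It also fails if it takes over 45 s, if anything falls off the work surface, if the arm or the gripper's body presses on something with over 40 N, if the wrist force passes 120 N, or if a joint passes its speed limit or range.

### The arm

A 6-joint arm with a two-finger parallel gripper is mounted at the origin on the work surface. World frame = base frame: x ahead of the robot, y to its left, z up, the work surface at z = 0. Lengths are in m, angles in rad, forces in N, time in s.
With the tool pointing down it reaches from about 0.2 to 0.875 m from the base axis. Payload 3.4 kg.
Tool frame: the origin (TCP) lies on the centre line of the jaws, within the pads' length; the fingertips stand 25 mm ahead of it and the grasp point (between the pads) lies 6 mm ahead of it; z points along the fingers, y is the line along which they close (so a half turn about z gives the same grasp; the last joint's range is limited). The gripper opens to 94 mm and grips with 3 to 60 N. Pads are 16 mm wide; open, the fingers measure 119 mm over their backs; the gripper's body (75 mm by 177 mm) begins 78 mm behind the grasp point.
Start: joints at [1.018, 0.276, 1.505, -0, 1.361, -0.121], TCP at [0.241, 0.522, 0.23] pointing down, gripper open.
Joint ranges: [-2.89, 2.89], [-0.75, 2.08], [0.22, 2.7], [-1.18, 4.32], [0.11, 2.71], [-2.7, 2.7]. Speed limits (rad/s): [2.57, 2.57, 3.14, 3.14, 3.14, 3.14].

### API

Orientations are given as [roll, pitch, yaw] about the fixed x, y, z axes, in that order (R = Rz(yaw) Ry(pitch) Rx(roll)).
In Python, from workcell import monitor, cams, robot gives the robot as it stands.
- The arm moves only by the tool step_arm, never from a script. Its argument "increments" is a list of rows, each a list of 3 entries, a list of its own where there are three numbers: the turn, a rotation vector about the tool's x, y, z in rad, then the shift along the tool's x, y, z in mm, then the closure, from 0 (fully open) to 1 (shut). In form: [[[wx, wy, wz], [dx, dy, dz], hand], ...]. A call has 1 to 8 rows; each row shifts and turns the commanded pose from where the row before left it, along the tool's axes as they then stand; what a row does not reach is not made up. A row lasts 1/8 s, in which the tool goes at most 62.5 mm and 10.7 degrees, less where a joint would pass 70% of its speed; a pose out of reach is approached as far as the arm can. A call with a gripper value outside its range is refused whole. The fingers move at their own pace and stop on an object; "squeeze" is the grip in N (left out, the last holds). Time passes only in rows, so rows that do not move let the fingers close. It gives the time, the measured TCP pose, the force, the opening and the grip force at its end, in the units of the state.
- monitor.sense(): the state, without advancing time (a new reading comes with each control period).
- cams.read_camera(name): name is "side" or "top"; returns a dict with "frame" (400x640x3 uint8, red, green, blue), "mtx" (3x3 intrinsics, pixels), "dist" ([k1, k2, p1, p2, k3] as OpenCV has them; the pictures are not rectified), "view" (4x4, takes a point from world to camera coordinates). Camera axes: x right, y down, z forward; pixel columns grow to the right and rows downward; lengths in m; the calibration is good to about 2 mm. A picture is of the moment at which its call begins. There is no depth.
- robot.finish_job(): hands the job in; it is judged then, once.
The state is a dict: "time": time; "joints": joint angles; "dq": joint speeds; "tau": joint torques, N m; "ee_pos": TCP position; "ee_rot": TCP orientation; "wrist_force": force on the tool from outside, world axes, zero at the start; "torque": the same for the moment, N m; "gripper_width": finger opening in m; "finger_force": force on a finger pad.
Only numpy, scipy, OpenCV 4.12 (cv2) and the standard library are available. Lean on these libraries where they do the work, as an engineer would, in place of code of your own. Each camera call takes 0.05 s, during which the arm holds its last target. There are 200 camera calls.

## Working session

There is one attempt and no reset: what is moved stays moved. The work goes in short steps, Python scripts to look and compute and a tool call to move; the robot and the scene stay as the last step left them, time stands still between calls to the robot, and variables do not carry over. Pictures are saved under pics/ and viewed, at most 10 in all, crops included, and the job is handed in when it is done.

Besides the shell and the picture viewer there is one more tool, called after ">>>" as name(argument=value, ...) on one line, values as JSON. step_arm: Moves the arm, as the interface text tells. Its arguments: {"type":"object","properties":{"increments":{"type":"array","items":{"type":"array"}},"squeeze":{"type":"number"}},"required":["increments"]}

```bash
mkdir -p pics; cat > h.py <<'E'
import cv2, numpy as np
from workcell import monitor, cams, robot
def shot(n):
    c=cams.read_camera(n); return c
def save(c,path,crop=None,s=1):
    f=c["frame"][:,:,::-1]
    if crop: x0,y0,x1,y1=crop; f=f[y0:y1,x0:x1]
    cv2.imwrite(path,cv2.resize(f,None,fx=s,fy=s,interpolation=cv2.INTER_CUBIC))
def ray(c,px):
    M=np.array(c["mtx"],float);V=np.array(c["view"],float)
    u=cv2.undistortPoints(np.array([[px]],float),M,np.array(c["dist"],float))[0,0]
    d=V[:3,:3].T@np.array([u[0],u[1],1]); return -V[:3,:3].T@V[:3,3], d
def atz(c,px,z):
    o,d=ray(c,px); return o+d*(z-o[2])/d[2]
def proj(c,P):
    V=np.array(c["view"],float)
    return cv2.projectPoints(np.array(P,float).reshape(-1,1,3),cv2.Rodrigues(V[:3,:3])[0],V[:3,3],np.array(c["mtx"],float),np.array(c["dist"],float))[0][:,0]
def st():
    s=monitor.sense(); print({k:np.round(s[k],4).tolist() for k in ("time","joints","ee_pos","ee_rot","wrist_force","gripper_width","finger_force")})
E
python3 - <<'E'
from h import *
import pickle
for n in("top","side"):
    c=shot(n); save(c,f"pics/{n}0.png",s=1.25); pickle.dump(c,open(n+"0.pkl","wb")); print(n,ray(c,(320,200)))
st()
E
```

```text
top (array([0.34923927, 0.02078013, 1.48503664]), array([ 0.10700086,  0.00114427, -0.9942805 ]))
side (array([0.409686  , 0.6737928 , 0.68457912]), array([ 0.1063941 , -0.70372131, -0.70283118]))
{'time': 0.1, 'joints': [1.018, 0.2765, 1.506, -0.0, 1.3607, -0.121], 'ee_pos': [0.2404, 0.5218, 0.2297], 'ee_rot': [-3.14, -0.0002, 2.7098], 'wrist_force': [0.5644, -0.1505, 0.3972], 'gripper_width': 0.0937, 'finger_force': 0.0}
```

View pics/top0.png

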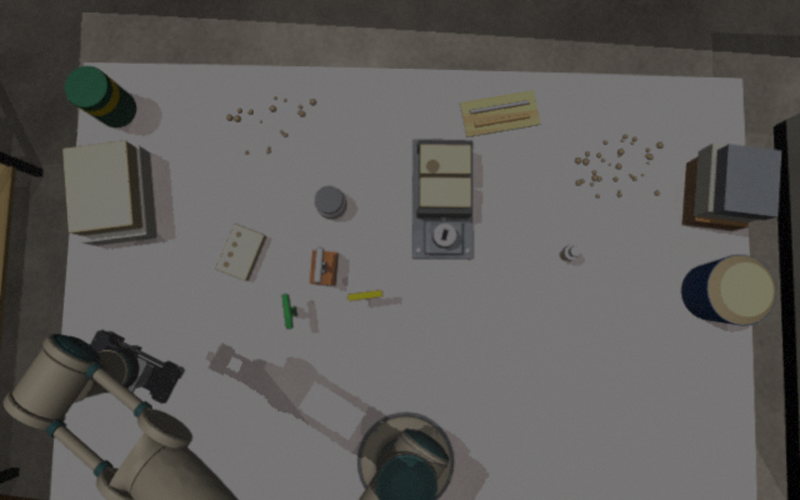

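View pics/side0.png

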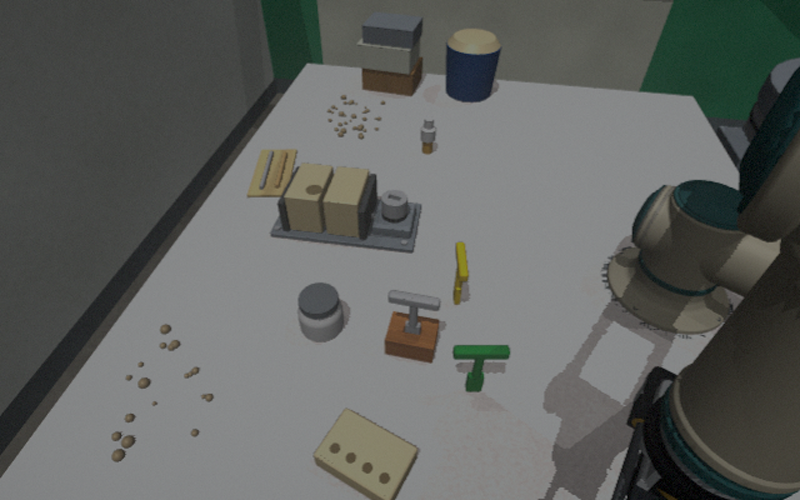

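The top view shows the grey steel key in the stand near (323,265) and the lock near (445,235). The yellow and green keys are look-alikes. I'll enlarge these areas.

```bash
python3 - <<'E'
from h import *
import pickle
t=pickle.load(open("top0.pkl","rb"));s=pickle.load(open("side0.pkl","rb"))
def cr(c,x,y,w,h,k): 
    f=c["frame"][y:y+h,x:x+w,::-1]; return cv2.convertScaleAbs(cv2.resize(f,None,fx=k,fy=k,interpolation=cv2.INTER_CUBIC),alpha=1.5)
a=np.hstack([cr(t,238,188,40,30,10),cr(t,336,173,40,30,10)])
b=np.hstack([cr(s,300,225,60,45,400/60),cr(s,285,145,60,45,400/60)])
cv2.imwrite("pics/z.png",np.vstack([a,b]))
E
```

```text
(no output)
```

View pics/z.png

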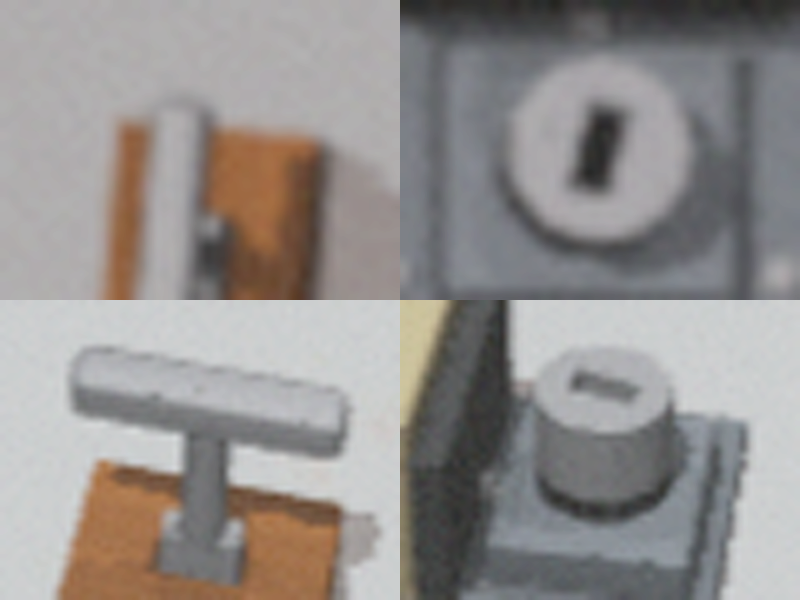

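```bash
python3 - <<'E'
from h import *
import pickle
t=pickle.load(open("top0.pkl","rb"));s=pickle.load(open("side0.pkl","rb"))
def T(x,y): return (336+(x-400+.5)/10-.5,173+(y+.5)/10-.5)
def SL(x,y): k=400/60; return (285+(x-400+.5)/k-.5,145+(y-300+.5)/k-.5)
def SK(x,y): k=400/60; return (300+(x+.5)/k-.5,225+(y-300+.5)/k-.5)
for n,p in dict(c=(597,148),e1=(607,107),e2=(587,188),disc=(601,147)).items(): print("top",n,atz(t,T(*p),.08)[:2].round(4))
for n,p in dict(c=(606,386),e1=(572,378),e2=(638,392)).items(): print("side",n,atz(s,SL(*p),.08)[:2].round(4))
for n,p in dict(c=(208,402),e1=(72,380),e2=(345,425)).items(): print("sidekey",n,atz(s,SK(*p),.115)[:2].round(4))
c=t; f=c["frame"][190:235,240:285,::-1]
a=cv2.convertScaleAbs(cv2.resize(f,None,fx=13,fy=13,interpolation=cv2.INTER_CUBIC),alpha=1.5)
cv2.imwrite("pics/k.png",a)
E
```

```text
top c [ 0.54   -0.0799]
top e1 [ 0.5522 -0.0827]
top e2 [ 0.5282 -0.0772]
top disc [ 0.5404 -0.0811]
side c [ 0.5376 -0.0813]
side e1 [ 0.5513 -0.0838]
side e2 [ 0.525  -0.0799]
sidekey c [0.4579 0.207 ]
sidekey e1 [0.4978 0.2058]
sidekey e2 [0.4182 0.2085]
```

View pics/k.png

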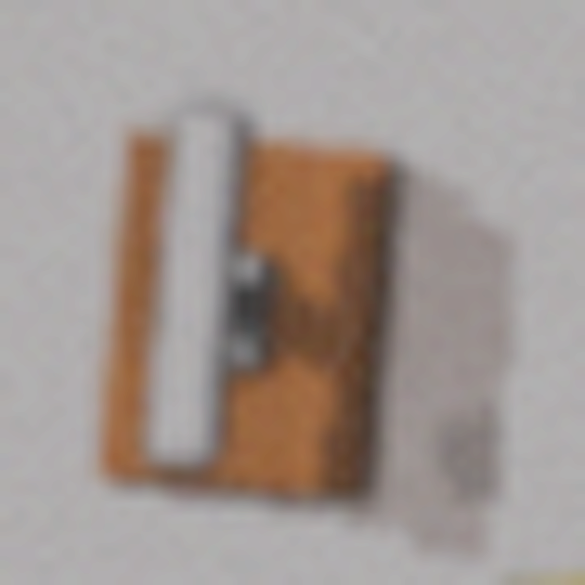

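```bash
python3 - <<'E'
from h import *
import pickle
t=pickle.load(open("top0.pkl","rb"))
def T(x,y): return (240+(x+.5)/13-.5,190+(y+.5)/13-.5)
for p,z in [((209,108),.124),((183,466),.124),((196,287),.124),((130,135),.04),((395,158),.04),((360,495),.04),((105,478),.04)]: print(atz(t,T(*p),z).round(4))
E
```

```text
[0.4977 0.2044 0.124 ]
[0.4198 0.2072 0.124 ]
[0.4586 0.2058 0.124 ]
[0.5002 0.2337 0.04  ]
[0.4962 0.1724 0.04  ]
[0.4184 0.1779 0.04  ]
[0.4209 0.2365 0.04  ]
```

```bash
cat >> h.py <<'E'
from scipy.spatial.transform import Rotation as Ro
def rel(pos,yaw,pos_after_turn=False):
    s=monitor.sense(); R=Ro.from_euler("xyz",s["ee_rot"]); G=Ro.from_euler("xyz",[np.pi,0,yaw])
    d=np.array(pos)-s["ee_pos"]
    print("turn",(R.inv()*G).as_rotvec().round(3),"shift(cur axes) mm",(R.inv().apply(d)*1000).round(1),"(after turn)",(G.inv().apply(d)*1000).round(1))
E
python3 - <<'E'
from h import *
rel([.4585,.2060,.2],3.10)
E
```

```text
turn [-0.002 -0.001 -0.39 ] shift(cur axes) mm [-330.3 -195.5   30. ] (after turn) [-231.1 -306.5   29.7]
```

>>> step_arm(increments=[[[0,0,0],[-23,-14,0],0],[[0,0,0],[-47,-28,5],0],[[0,0,0],[-47,-28,5],0],[[0,0,0],[-47,-28,5],0],[[0,0,0],[-47,-28,5],0],[[0,0,0],[-47,-28,5],0],[[0,0,0],[-47,-28,5],0],[[0,0,0],[-25,-14,0],0]])

```text
time: 1.1
ee_pos: [0.4591, 0.2037, 0.1997]
ee_rot: [-3.14, -0.001, 2.707]
wrist_force: [-1.2, 0.3, -0.4]
gripper_width: 0.0938
finger_force: 0.0
```

>>> step_arm(increments=[[[0,0,-0.13],[0,0,0],0],[[0,0,-0.13],[0,0,0],0],[[0,0,-0.13],[0,0,0],0],[[0,0,0],[0,0,0],0]])

```text
time: 1.6
ee_pos: [0.4581, 0.206, 0.2001]
ee_rot: [-3.141, -0.001, 3.098]
wrist_force: [-0.7, -0.3, -1.3]
gripper_width: 0.0941
finger_force: 0.0
```

```bash
python3 - <<'E'
from h import *
st()
rel([.4585,.2060,.120],3.10)
c=shot("side"); save(c,"pics/s1.png",(240,130,440,290),4)
E
```

```text
{'time': 1.6, 'joints': [0.2839, 0.1871, 1.7043, 0.0001, 1.2509, -1.2434], 'ee_pos': [0.4581, 0.206, 0.2001], 'ee_rot': [-3.1414, -0.0007, 3.0981], 'wrist_force': [-0.6721, -0.2552, -1.2595], 'gripper_width': 0.0941, 'finger_force': 0.0}
turn [-0.    -0.001 -0.002] shift(cur axes) mm [-0.4  0.  80.1] (after turn) [-0.4  0.  80.1]
```

View pics/s1.png

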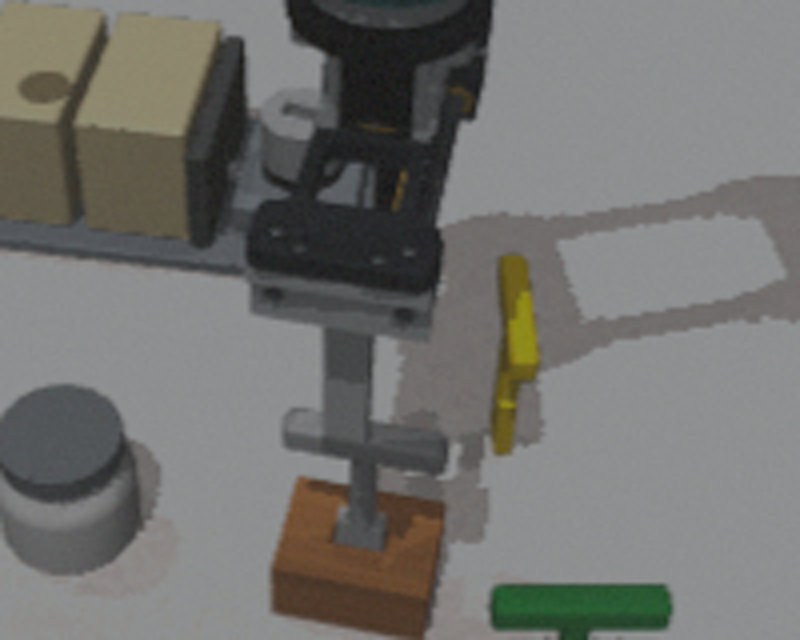

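The gripper is squarely above the steel key, with bar ends at about (285,425) and (445,452) in the crop. The yellow key is clear of it, so I'll go down.

>>> step_arm(increments=[[[0,0,0],[0,0,25],0],[[0,0,0],[0,0,30],0],[[0,0,0],[0,0,25],0],[[0,0,0],[0,0,0],0],[[0,0,0],[0,0,0],1],[[0,0,0],[0,0,0],1],[[0,0,0],[0,0,0],1],[[0,0,0],[0,0,0],1]], squeeze=50)

```text
time: 2.65
ee_pos: [0.4586, 0.2062, 0.121]
ee_rot: [3.141, 0.001, 3.1]
wrist_force: [0.6, -0.2, -0.1]
gripper_width: 0.0575
finger_force: 0.0
```

>>> step_arm(increments=[[[0,0,0],[0,0,0],1],[[0,0,0],[0,0,0],1],[[0,0,0],[0,0,0],1],[[0,0,0],[0,0,0],1]])

```text
time: 3.15
ee_pos: [0.4583, 0.2062, 0.1204]
ee_rot: [3.141, -0.0, 3.1]
wrist_force: [0.2, 0.4, -0.2]
gripper_width: 0.0172
finger_force: 0.0
```

>>> step_arm(increments=[[[0,0,0],[0,0,0],1],[[0,0,0],[0,0,0],1],[[0,0,0],[0,0,0],1]])

```text
time: 3.52
ee_pos: [0.4584, 0.2061, 0.1205]
ee_rot: [-3.142, 0.0, 3.1]
wrist_force: [0.1, 0.1, -0.5]
gripper_width: 0.0154
finger_force: 50.0
```

>>> step_arm(increments=[[[0,0,0],[0,0,-10],1],[[0,0,0],[0,0,-25],1],[[0,0,0],[0,0,-35],1],[[0,0,0],[0,0,-30],1],[[0,0,0],[0,0,-10],1],[[0,0,0],[0,0,0],1]])

```text
time: 4.28
ee_pos: [0.4583, 0.2062, 0.2307]
ee_rot: [3.141, 0.001, 3.1]
wrist_force: [-0.2, -0.7, -1.6]
gripper_width: 0.0154
finger_force: 50.0
```

```bash
python3 - <<'E'
from h import *
st()
rel([.539,-.0805,.230],2.94)
E
```

```text
{'time': 4.275, 'joints': [0.2841, 0.166, 1.6526, 0.0002, 1.3223, -1.245], 'ee_pos': [0.4583, 0.2062, 0.2307], 'ee_rot': [3.1412, 0.0007, 3.0998], 'wrist_force': [-0.1622, -0.6781, -1.6103], 'gripper_width': 0.0154, 'finger_force': 49.9875}
turn [0.    0.001 0.16 ] shift(cur axes) mm [ -92.6 -283.1    0.6] (after turn) [-136.4 -264.7    0.7]
```

>>> step_arm(increments=[[[0,0,0],[-7,-20,0],1],[[0,0,0],[-14,-43,0],1],[[0,0,0],[-16,-50,0],1],[[0,0,0],[-16,-50,0],1],[[0,0,0],[-16,-50,0],1],[[0,0,0],[-14,-43,0],1],[[0,0,0],[-7,-20,0],1],[[0,0,0],[-2.6,-7,0],1]])

```text
time: 5.28
ee_pos: [0.5386, -0.0808, 0.2292]
ee_rot: [3.14, -0.002, 3.098]
wrist_force: [0.5, -0.3, -1.7]
gripper_width: 0.0156
finger_force: 50.0
```

>>> step_arm(increments=[[[0,0,0.08],[0,0,0],1],[[0,0,0.08],[0,0,0],1],[[0,0,0],[0,0,0],1],[[0,0,0],[0,0,0],1]])

```text
time: 5.78
ee_pos: [0.5388, -0.0795, 0.2303]
ee_rot: [3.141, -0.0, 2.942]
wrist_force: [0.8, -0.6, -1.9]
gripper_width: 0.0156
finger_force: 50.0
```

```bash
python3 - <<'E'
from h import *
import pickle
st()
c=shot("side"); t=shot("top"); pickle.dump((c,t),open("p2.pkl","wb"))
k=8
def cr(c,x,y,w,h): return cv2.convertScaleAbs(cv2.resize(c["frame"][y:y+h,x:x+w,::-1],None,fx=k,fy=k,interpolation=cv2.INTER_CUBIC),alpha=1.5)
cv2.imwrite("pics/s2.png",np.hstack([cr(c,275,105,60,70),cr(t,336,160,40,70)]))
E
```

```text
{'time': 5.775, 'joints': [-0.2745, 0.2304, 1.5688, 0.0004, 1.3429, -1.646], 'ee_pos': [0.5388, -0.0795, 0.2303], 'ee_rot': [3.1411, -0.0005, 2.9421], 'wrist_force': [0.8305, -0.5978, -1.9003], 'gripper_width': 0.0156, 'finger_force': 49.9874}
```

View pics/s2.png

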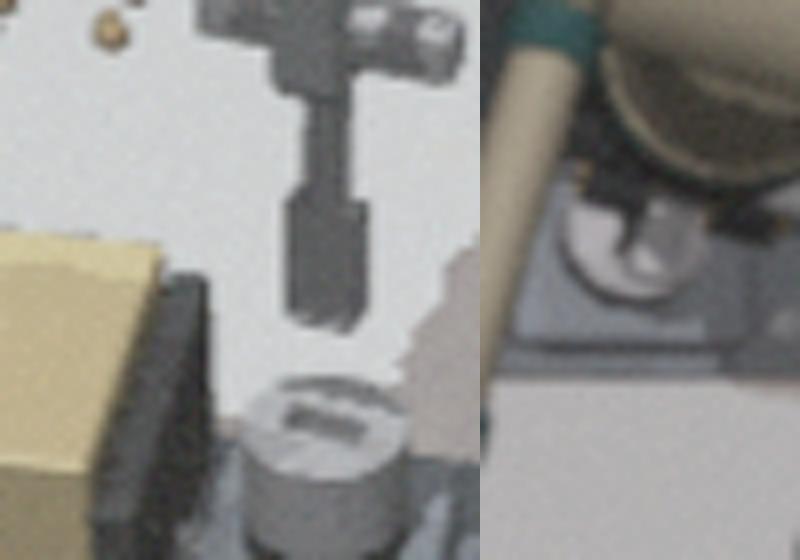

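```bash
python3 - <<'E'
from h import *
import pickle
c,t=pickle.load(open("p2.pkl","rb"))
S=lambda x,y:(275+(x+.5)/8-.5,105+(y+.5)/8-.5)
I=lambda p:(8*(p[0]-275+.5)-.5,8*(p[1]-105+.5)-.5)
for p in [(327,423),(287,412),(365,435),(325,417),(330,428)]: print("slot",atz(c,S(*p),.08).round(4))
# predicted key & lock features in crop px
def box(cx,cy,yaw,w,d,z):
    a=np.array([[1,1],[1,-1],[-1,-1],[-1,1]])*[w/2,d/2]; R=np.array([[np.cos(yaw),-np.sin(yaw)],[np.sin(yaw),np.cos(yaw)]])
    q=a@R.T+[cx,cy]; return np.c_[q,[z]*4]
for z,w,d in((.12,.018,.005),(.126,.024,.01),(.165,.024,.01)):
    print(z,[tuple(np.round(I(p),0)) for p in proj(c,box(.5388,-.0795,-.2,w,d,z))])
print("slot",[tuple(np.round(I(p),0)) for p in proj(c,box(.539,-.0805,-.2,.0265,.0125,.08))])
th=np.linspace(0,6.28,60); q=np.array([I(p) for p in proj(c,np.c_[.539+.027*np.cos(th),-.0805+.027*np.sin(th),0*th+.08])]); print("disc",q.min(0),q.max(0))
E
```

```text
slot [ 0.5378 -0.0814  0.08  ]
slot [ 0.5513 -0.0847  0.08  ]
slot [ 0.5249 -0.0776  0.08  ]
slot [ 0.5389 -0.0844  0.08  ]
slot [ 0.5364 -0.0791  0.08  ]
0.12 [(np.float64(293.0), np.float64(322.0)), (np.float64(299.0), np.float64(313.0)), (np.float64(353.0), np.float64(326.0)), (np.float64(348.0), np.float64(335.0))]
0.126 [(np.float64(281.0), np.float64(309.0)), (np.float64(293.0), np.float64(291.0)), (np.float64(366.0), np.float64(308.0)), (np.float64(354.0), np.float64(326.0))]
0.165 [(np.float64(280.0), np.float64(202.0)), (np.float64(293.0), np.float64(185.0)), (np.float64(368.0), np.float64(202.0)), (np.float64(356.0), np.float64(220.0))]
slot [(np.float64(277.0), np.float64(426.0)), (np.float64(291.0), np.float64(404.0)), (np.float64(369.0), np.float64(423.0)), (np.float64(355.0), np.float64(446.0))]
disc [237.60275702 372.54881405] [407.57692388 478.28962251]
```

>>> step_arm(increments=[[[0,0,0],[-0.4,-1.2,10],1],[[0,0,0],[0,0,20],1],[[0,0,0],[0,0,6],1],[[0,0,0],[0,0,4],1],[[0,0,0],[0,0,4],1],[[0,0,0],[0,0,0],1]])

```text
time: 6.62
ee_pos: [0.5393, -0.0818, 0.1865]
ee_rot: [3.142, 0.0, 2.94]
wrist_force: [-0.0, 0.7, -2.3]
gripper_width: 0.0156
finger_force: 50.0
```

```bash
python3 - <<'E'
from h import *
import pickle
st()
c=shot("side")
k=10
def cr(c,x,y,w,h): return cv2.convertScaleAbs(cv2.resize(c["frame"][y:y+h,x:x+w,::-1],None,fx=k,fy=k,interpolation=cv2.INTER_CUBIC),alpha=1.5)
cv2.imwrite("pics/s3.png",cr(c,285,115,60,60))
E
```

```text
{'time': 6.625, 'joints': [-0.2782, 0.2603, 1.6401, 0.0001, 1.241, -1.6472], 'ee_pos': [0.5393, -0.0818, 0.1865], 'ee_rot': [3.1415, 0.0002, 2.9398], 'wrist_force': [-0.0425, 0.706, -2.2958], 'gripper_width': 0.0156, 'finger_force': 49.9875}
```

View pics/s3.png

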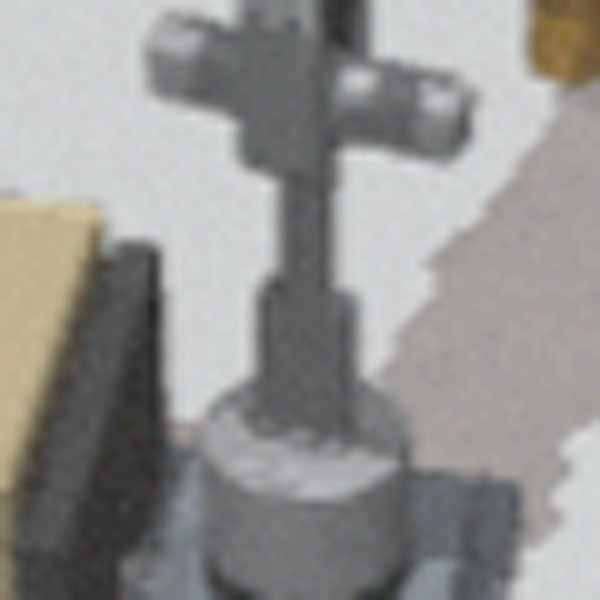

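The blade's tip stands in the slot at about (310,430), below the mouth plane, and there is no contact force. I'll keep going down.

>>> step_arm(increments=[[[0,0,0],[0,0,3],1],[[0,0,0],[0,0,3],1],[[0,0,0],[0,0,3],1],[[0,0,0],[0,0,0],1]])

```text
time: 7.18
ee_pos: [0.539, -0.0817, 0.1771]
ee_rot: [3.141, -0.001, 2.94]
wrist_force: [0.1, 0.3, -1.4]
gripper_width: 0.0154
finger_force: 50.0
```

>>> step_arm(increments=[[[0,0,0],[0,0,4],1],[[0,0,0],[0,0,5],1],[[0,0,0],[0,0,5],1],[[0,0,0],[0,0,3],1],[[0,0,0],[0,0,2],1],[[0,0,0],[0,0,0],1]])

```text
time: 7.92
ee_pos: [0.5391, -0.0816, 0.1583]
ee_rot: [3.141, -0.0, 2.94]
wrist_force: [0.4, 0.6, -1.5]
gripper_width: 0.0156
finger_force: 50.0
```

Now feel for the floor of the slot.

>>> step_arm(increments=[[[0,0,0],[0,0,1.5],1],[[0,0,0],[0,0,1],1],[[0,0,0],[0,0,0],1]])

```text
time: 8.3
ee_pos: [0.5393, -0.0817, 0.156]
ee_rot: [3.141, 0.0, 2.94]
wrist_force: [0.4, 0.6, -1.7]
gripper_width: 0.0158
finger_force: 50.0
```

>>> step_arm(increments=[[[0,0,0],[0,0,0.8],1],[[0,0,0],[0,0,0],1]])

```text
time: 8.55
ee_pos: [0.5394, -0.0817, 0.1554]
ee_rot: [3.141, 0.0, 2.94]
wrist_force: [0.2, 1.9, 0.4]
gripper_width: 0.0155
finger_force: 50.0
```

>>> step_arm(increments=[[[0,0,0.06],[0,0,0],1],[[0,0,0.08],[0,0,0],1],[[0,0,0.08],[0,0,0],1],[[0,0,0.08],[0,0,0],1],[[0,0,0],[0,0,0],1]])

```text
time: 9.18
ee_pos: [0.5391, -0.0814, 0.1554]
ee_rot: [3.141, -0.0, 2.641]
wrist_force: [-0.2, 2.6, 1.3]
gripper_width: 0.0154
finger_force: 50.0
```

```bash
python3 - <<'E'
from h import *
st(); print(monitor.sense()["torque"])
E
```

```text
{'time': 9.175, 'joints': [-0.2779, 0.2848, 1.6881, 0.0007, 1.1688, -1.3482], 'ee_pos': [0.5391, -0.0814, 0.1554], 'ee_rot': [3.141, -0.0002, 2.6408], 'wrist_force': [-0.2007, 2.5704, 1.2974], 'gripper_width': 0.0154, 'finger_force': 49.9927}
[0.60587488 0.10588085 0.02425636]
```

>>> step_arm(increments=[[[0,0,0.08],[0,0,0],1],[[0,0,0.08],[0,0,0],1],[[0,0,0.08],[0,0,0],1],[[0,0,0.08],[0,0,0],1],[[0,0,0.08],[0,0,0],1],[[0,0,0.08],[0,0,0],1],[[0,0,0.08],[0,0,0],1]])

```text
time: 10.05
ee_pos: [0.5383, -0.0818, 0.1554]
ee_rot: [-3.14, -0.001, 2.079]
wrist_force: [-1.8, 2.0, 3.3]
gripper_width: 0.0158
finger_force: 50.0
```

```bash
python3 - <<'E'
from h import *
st(); print(monitor.sense()["torque"])
E
```

```text
{'time': 10.05, 'joints': [-0.2782, 0.2846, 1.6884, -0.0008, 1.1702, -0.7863], 'ee_pos': [0.5383, -0.0818, 0.1554], 'ee_rot': [-3.14, -0.0006, 2.0793], 'wrist_force': [-1.7777, 2.018, 3.2717], 'gripper_width': 0.0158, 'finger_force': 50.0134}
[0.36777915 0.45324461 0.1133314 ]
```

>>> step_arm(increments=[[[0,0,0.08],[0,0,0],1],[[0,0,0.08],[0,0,0],1],[[0,0,0.08],[0,0,0],1],[[0,0,0.06],[0,0,0],1]])

```text
time: 10.55
ee_pos: [0.5378, -0.0818, 0.1554]
ee_rot: [-3.139, -0.0, 1.78]
wrist_force: [-2.5, 1.7, 4.1]
gripper_width: 0.0157
finger_force: 50.0
```

```bash
python3 - <<'E'
from h import *
st(); print(monitor.sense()["torque"])
E
```

```text
{'time': 10.55, 'joints': [-0.2782, 0.2845, 1.6886, -0.0011, 1.1712, -0.4869], 'ee_pos': [0.5378, -0.0818, 0.1554], 'ee_rot': [-3.1387, -0.0003, 1.7799], 'wrist_force': [-2.5003, 1.7192, 4.1222], 'gripper_width': 0.0157, 'finger_force': 50.0139}
[0.33137237 0.76301299 0.14388931]
```

>>> step_arm(increments=[[[0,0,0.05],[0,0,0],1],[[0,0,0.05],[0,0,0],1]])

```text
time: 10.8
ee_pos: [0.5376, -0.0818, 0.1554]
ee_rot: [-3.138, -0.0, 1.68]
wrist_force: [-2.9, 1.2, 3.7]
gripper_width: 0.0156
finger_force: 50.0
```

```bash
python3 - <<'E'
from h import *
st(); print(monitor.sense()["torque"])
E
```

```text
{'time': 10.8, 'joints': [-0.2782, 0.2844, 1.6887, -0.0012, 1.1715, -0.3873], 'ee_pos': [0.5376, -0.0818, 0.1554], 'ee_rot': [-3.1384, -0.0001, 1.6803], 'wrist_force': [-2.9001, 1.2256, 3.744], 'gripper_width': 0.0156, 'finger_force': 50.0138}
[0.35259111 0.80343176 0.09850446]
```

>>> step_arm(increments=[[[0,0,0.04],[0,0,0],1],[[0,0,0.04],[0,0,0],1]])

```text
time: 11.05
ee_pos: [0.5375, -0.0818, 0.1554]
ee_rot: [-3.138, 0.0, 1.602]
wrist_force: [-3.2, 1.5, 5.2]
gripper_width: 0.0156
finger_force: 50.3
```

```bash
python3 - <<'E'
from h import *
st(); print(monitor.sense()["torque"])
E
```

```text
{'time': 11.05, 'joints': [-0.2782, 0.2843, 1.6888, -0.0013, 1.1717, -0.3084], 'ee_pos': [0.5375, -0.0818, 0.1554], 'ee_rot': [-3.1382, 0.0001, 1.6016], 'wrist_force': [-3.2133, 1.4683, 5.1965], 'gripper_width': 0.0156, 'finger_force': 50.3129}
[0.38128793 0.83109813 0.59736476]
```

The torque jumped to 0.6 N m. One small further push will confirm the stop.

>>> step_arm(increments=[[[0,0,0.02],[0,0,0],1],[[0,0,0],[0,0,0.3],1],[[0,0,0],[0,0,0],1]])

```text
time: 11.42
ee_pos: [0.5376, -0.0817, 0.1554]
ee_rot: [-3.139, 0.0, 1.583]
wrist_force: [-4.2, 1.8, 7.7]
gripper_width: 0.0154
finger_force: 50.6
```

```bash
python3 - <<'E'
from h import *
st(); print(monitor.sense()["torque"])
E
```

```text
{'time': 11.425, 'joints': [-0.278, 0.2843, 1.6888, -0.0013, 1.1712, -0.2898], 'ee_pos': [0.5376, -0.0817, 0.1554], 'ee_rot': [-3.1386, 0.0003, 1.5831], 'wrist_force': [-4.2026, 1.8365, 7.7359], 'gripper_width': 0.0154, 'finger_force': 50.6212}
[0.47058838 1.17484018 0.74079487]
```

>>> step_arm(increments=[[[0,0,-0.03],[0,0,0],1],[[0,0,0],[0,0,0],0.5],[[0,0,0],[0,0,0],0.5],[[0,0,0],[0,0,0],0.5],[[0,0,0],[0,0,0],0.5],[[0,0,0],[0,0,0],0.5]])

```text
time: 12.18
ee_pos: [0.5393, -0.0818, 0.1548]
ee_rot: [3.142, -0.0, 1.61]
wrist_force: [-0.4, -0.0, -0.3]
gripper_width: 0.0469
finger_force: 0.0
```

>>> step_arm(increments=[[[0,0,0],[0,0,-5],0.5],[[0,0,0],[0,0,-20],0.5],[[0,0,0],[0,0,-35],0.5],[[0,0,0],[0,0,-35],0.5],[[0,0,0],[0,0,-20],0.5],[[0,0,0],[40,0,0],0.5],[[0,0,0],[60,0,0],0.5],[[0,0,0],[60,0,0],0.5]])

```text
time: 13.18
ee_pos: [0.533, 0.0794, 0.2704]
ee_rot: [3.14, -0.0, 1.608]
wrist_force: [0.8, 0.2, 0.1]
gripper_width: 0.0469
finger_force: 0.0
```

>>> step_arm(increments=[[[0,0,0],[60,0,0],0.5],[[0,0,0],[30,0,0],0.5],[[0,0,0],[0,0,0],0.5]])

```text
time: 13.55
ee_pos: [0.5291, 0.1699, 0.2701]
ee_rot: [3.141, -0.0, 1.614]
wrist_force: [0.6, -0.0, -1.2]
gripper_width: 0.0472
finger_force: 0.0
```

```bash
python3 - <<'E'
from h import *
st(); k=5
c=shot("side");t=shot("top")
def cr(c,x,y,w,h): return cv2.convertScaleAbs(cv2.resize(c["frame"][y:y+h,x:x+w,::-1],None,fx=k,fy=k,interpolation=cv2.INTER_CUBIC),alpha=1.5)
cv2.imwrite("pics/s4.png",np.hstack([cr(c,220,100,140,120)[:, :440+0] if 0 else cr(c,255,100,90,120),cr(t,320,100,70,120)]))
E
```

```text
{'time': 13.55, 'joints': [0.1855, 0.2269, 1.4749, 0.0002, 1.4393, 0.1427], 'ee_pos': [0.5291, 0.1699, 0.2701], 'ee_rot': [3.1412, -0.0002, 1.6136], 'wrist_force': [0.6013, -0.026, -1.2173], 'gripper_width': 0.0472, 'finger_force': 0.0}
```

View pics/s4.png

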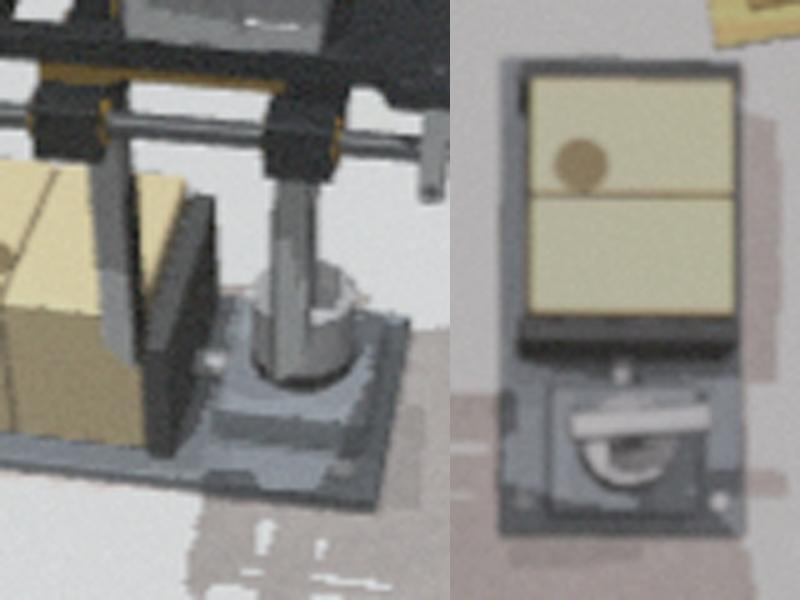

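The mould halves have met: the seam at (632,192) is shut. The key's bar runs across the clamp at (642,420), and its offset from the cylinder matches upright parallax, so I'm handing in.

```bash
python3 -c "
from workcell import robot; print(robot.finish_job())"
```

```text
the job is handed in; nothing more can be done
None
```

The job is handed in at about 13.6 s on the robot's clock: the steel key is fully down in the lock and turned clockwise to the stop, the mould is closed, the key is left upright, and the gripper touches nothing; the wrist force stayed under about 10 N in every reading.

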